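Lap the slats on a weather hood and shut its ridge flap

TASK

Roof the little sloping weather hood with its three loose aluminium slats, from the eaves up: the long one with a turned-down drip edge goes lowest, then the plain long one, then the short one. Hook each slat's turned-down head nib over its own crossbar and draw it down the slope until the nib is snug against the bar, square and centred across the hood, so that its tail covers the head of the slat below; let it go before laying the next. Finally swing the ridge flap down, fully shut, over the top slat, and leave the wrench, nut and bolt where they are.

Things in the scene. Friction and masses are not known exactly. Their poses are not given: they have to be found in the camera images.
- hood: fixed hood frame of grey sheet steel, 100 mm wide (y), 160 deep, rafters rising 21 degrees along +x from the eaves (toward the robot) to the ridge. Origin under its middle, z up. Four steel crossbars, 8 mm wide, stand 10 mm over the rafters: the lowest only carries the lowest slat's tail; the others catch the nibs. Nothing guides the slats sideways; they overhang 5 mm a side
- seat_eaves (a point): on the hood: the pose slat_eaves has (origin and axes) when hung right. x runs up the slope along the plate, 16.2 degrees over level; y along the bars. Nib against the upslope face of the second bar (hood x = -13, bar top z = 45 mm; 40 mm free behind it up to the third bar); drip edge hanging 10 mm clear before the lowest bar
- seat_mid (a point): on the hood: the pose slat_mid has when hung right, parallel to seat_eaves: nib against the third bar (hood x = 32, bar top z = 62 mm; 20 mm free behind it up to the fourth bar), tail edge 48 mm further up the slope than slat_eaves' tail and lying on that slat, which it laps by 26 mm
- seat_ridge (a point): on the hood: the pose slat_ridge has when hung right, parallel to the others: nib against the fourth bar (hood x = 58, bar top z = 74 mm; some 15 mm free behind it), tail edge 48 mm further up the slope than slat_mid's tail and lying on that slat, which it laps by 26 mm
- slat_eaves: dull aluminium plate 74 mm from tail to head (x), 110 wide (y), 4 thick; origin at the middle of its flat underside, x to the head, z out of the top. Head edge: a nib 4 mm thick, 8 down; tail edge: a like drip lip. Grip rib on top: 10 mm thick (y), 34 long, 22 high, middle at x = -15 mm. About 90 g. Starts level on nib and drip edge, left of the hood
- slat_mid: dull aluminium plate 74 mm from tail to head (x), 110 wide (y), 4 thick; origin at the middle of its flat underside, x to the head, z out of the top. Head edge: a nib 4 mm thick, 8 down; tail edge: plain. Grip rib on top: 10 mm thick (y), 34 long, 22 high, middle at x = -15 mm. About 90 g. Starts on nib and tail edge, head raised 6.5 degrees, left of the hood
- slat_ridge: dull aluminium plate 54 mm from tail to head (x), 110 wide (y), 4 thick; origin at the middle of its flat underside, x to the head, z out of the top. Head edge: a nib 4 mm thick, 8 down; tail edge: plain. Grip rib on top: 10 mm thick (y), 24 long, 22 high, middle at x = -10 mm. About 70 g. Starts on nib and tail edge, head raised 9.1 degrees, left of the hood
- ridge_flap (a joint): flap on the ridge: aluminium strip 34 mm from hinge to free edge, 108 wide, 3 thick, 6 mm hem turned up at the free edge. 0 = shut: along the slope toward the eaves, 16.2 degrees from level, just clear over the top slat's head. Grows as it swings up and back; 1.85 is upright; starts at 1.9 to 2.4, stop at 2.5. Stiff: stays where it is left; 1 to 3 N at the edge moves it
- flap_hinge (a point): on the hood: middle of the flap's hinge line, at the ridge, 86 mm above the bench; the line runs along the hood's y; axes as the hood's
- flap_edge (a point): on the flap: middle of its free edge, 34 mm from the hinge line
- wrench_10: bystander, not to be disturbed: combination wrench, 128 mm long, 24 mm wide, 7 mm high, lying flat in front of the hood; origin under its middle
- nut_m12: bystander, not to be disturbed: hexagon nut, 18 x 21 x 10 mm; origin under its middle
- bolt_m8_a: bystander, not to be disturbed: hex bolt with nut, 42 mm tall, 15 mm across, standing on its head; origin under its middle

How it is judged:
By the outcome, as a careful person would: the job done as asked, in the order asked, and still so for the second after the job is handed in, with the robot touching nothing.
It also fails if it takes over 72 s, if anything falls off the work surface, if the arm or the gripper's body presses on something with over 40 N, if the wrist force passes 120 N, or if a joint passes its speed limit or range.

ROBOT

A 6-joint arm with a two-finger parallel gripper is mounted at the origin on a cart in front of the work surface, level with it; the furniture and walls round the work are solid. World frame = base frame: x ahead of the robot, y to its left, z up, the work surface at z = 0. Lengths are in m, angles in rad, forces in N, time in s.
With the tool pointing down it reaches from about 0.25 to 0.725 m from the base axis. Payload 4 kg.
Tool frame: the origin (TCP) lies on the centre line of the jaws, within the pads' length; the fingertips stand 22 mm ahead of it and the grasp point (between the pads) lies 3 mm ahead of it; z points along the fingers, y is the line along which they close (so a half turn about z gives the same grasp; the last joint's range is limited). The gripper opens to 85 mm and grips with 20 to 120 N. Pads are 22 mm wide; open, the fingers measure 114 mm over their backs; the gripper's body (76 mm by 85 mm) begins 54 mm behind the grasp point. The pads swing forward as they close: fully open they stand 13 mm farther back than shut.
Start: joints at [-1.304, 0.241, 0.005, 1.335, 0, 1.571], TCP at [0.132, -0.482, 0.253] pointing down, gripper open.
Joint ranges: [-2.72, 2.72], [-1.05, 1.87], [-1.09, 1.28], [-1.99, 2.15], [-1.42, 1.44], [-3.14, 3.14]. Speed limits (rad/s): [2.79, 2.79, 3.14, 3.14, 3.14, 3.14].

INTERFACE

Orientations are given as a unit quaternion [x, y, z, w].
In Python, from workcell import bot gives the robot as it stands.
- The arm moves only by the shell command python3 -m inch 'ROWS'. ROWS is JSON, one flat list of numbers, 7 for each row, row after row: the shift along the world's x, y, z in mm, then the turn, a rotation vector about the world's x, y, z in rad, then the opening in per cent of the stroke, from 0 (shut) to 100 (fully open). A call has 1 to 8 rows; each row is the pose to reach, as a shift and turn from the pose commanded when the call began; what a row does not reach only later rows make up. A row lasts 1/12 s, in which the tool goes at most 41.7 mm and 7.16 degrees, less where a joint would pass 70% of its speed; a pose out of reach is approached as far as the arm can. A call with a gripper value outside its range is refused whole. The fingers move at their own pace and stop on an object; the grip force is fixed at half the most. Time passes only in rows, so rows that repeat a pose let the fingers close. It gives the time, the measured TCP pose, the force, the opening and the grip force at its end, in the units of the state.
- bot.get_obs(): the state, without advancing time (a new reading comes with each control period).
- bot.camera(name): name is "side" or "top"; returns the picture (400x640x3 uint8, blue, green, red); there is no depth.
- bot.camera_info(name): a dict with "intrinsics" (3x3 intrinsics, pixels), "distortion" ([k1, k2, p1, p2, k3] as OpenCV has them; the pictures are not rectified), "camera_from_world" (4x4, takes a point from world to camera coordinates). Camera axes: x right, y down, z forward; pixel columns grow to the right and rows downward; lengths in m; the calibration is good to about 2 mm. A picture is of the moment at which its call begins. camera_info takes no time and is no camera call.
- bot.job_done(): hands the job in; it is judged then, once.
Trained networks look in the newest picture that a camera, given by its name, has taken for a name from the list of things; names that differ only in an ending like _2 or _b are one class to them, and where a whole thing is asked for, a point or a joint stands for the part that bears it (a point fixed in the world has none). Each returns a list of dicts, best first, with "confidence" (0 to 1); they miss things now and then, are a little off and sometimes report something else, mostly with a low value. They report only what shows in the picture. A call takes as long as a camera call.
- bot.silhouettes(camera, target): "mask" (400x640 bool, what is visible of it) and "uv" ([column, row] in pixels, amid what is visible of it).
- bot.spot_point(camera, target): "uv" ([column, row] in pixels: a listed point, or the origin of a listed thing).
The state is a dict: "clock": time; "joint_pos": joint angles; "joint_vel": joint speeds; "tau": joint torques, N m; "eef_pos": TCP position; "tool_rot": TCP orientation; "ft_force": force on the tool from outside, world axes, zero at the start; "ft_torque": the same for the moment, N m; "grip_width": finger opening in m; "grasp_force": force on a finger pad.
Only numpy, scipy, OpenCV 4.12 (cv2) and the standard library are available. Lean on these libraries where they do the work, as an engineer would, in place of code of your own. Each camera call takes 0.05 s, during which the arm holds its last target. There are 200 camera calls.

## Working session

There is one attempt and no reset: what is moved stays moved. The work goes in short steps, Python scripts to look and compute and a shell command to move; the robot and the scene stay as the last step left them, time stands still between calls to the robot, and variables do not carry over. Pictures are saved under pics/ and viewed, at most 10 in all, crops included, and the job is handed in when it is done.

```bash
ls; mkdir -p pics; cat > h.py <<'E'
import numpy as np,cv2
from workcell import bot
from scipy.spatial.transform import Rotation as R
def cam(n):
    c=bot.camera_info(n);return np.array(c["intrinsics"]),np.array(c["distortion"]),np.array(c["camera_from_world"])
def ray(n,uv):
    K,d,T=cam(n);p=cv2.undistortPoints(np.array([[uv]],float),K,d)[0,0]
    o=-T[:3,:3].T@T[:3,3];return o,T[:3,:3].T@np.array([p[0],p[1],1])
def atz(n,uv,z):
    o,r=ray(n,uv);return o+r*(z-o[2])/r[2]
def proj(n,P):
    K,d,T=cam(n);return cv2.projectPoints(np.array(P,float).reshape(-1,3),cv2.Rodrigues(T[:3,:3])[0],T[:3,3],K,d)[0][:,0]
E
python3 - <<'E'
from h import *
for n in("side","top"):
    cv2.imwrite(f"pics/{n}0.png",bot.camera(n))
    K,d,T=cam(n);print(n,K[0,0],(-T[:3,:3].T@T[:3,3]).round(3),T[2,:3].round(2))
    for t in["hood","seat_eaves","seat_mid","seat_ridge","slat_eaves","slat_mid","slat_ridge","flap_hinge","flap_edge","wrench_10","nut_m12","bolt_m8_a"]:
        r=bot.spot_point(n,t);print(t,[(np.round(q["uv"],1).tolist(),round(q["confidence"],2)) for q in r[:2]], atz(n,r[0]["uv"],.0).round(3) if r else "")
print(bot.get_obs())
E
```

```text
pics
side 451.3907292019336 [ 0.312 -0.625  0.422] [ 0.24  0.89 -0.38]
hood [([344.4, 242.1], 0.98), ([384.6, 201.5], 0.66)] [0.558 0.126 0.   ]
seat_eaves [([320.1, 227.1], 0.65)] [0.529 0.203 0.   ]
seat_mid [([346.2, 221.4], 0.65)] [0.59  0.215 0.   ]
seat_ridge [([318.8, 225.4], 0.52)] [0.528 0.212 0.   ]
slat_eaves [([267.4, 208.2], 0.84)] [0.437 0.332 0.   ]
slat_mid [([311.3, 206.4], 0.84)] [0.537 0.314 0.   ]
slat_ridge [] 
flap_hinge [([382.4, 199.0], 0.6)] [0.713 0.31  0.   ]
flap_edge [([384.7, 184.2], 0.79)] [0.757 0.402 0.   ]
wrench_10 [] 
nut_m12 [([363.3, 212.5], 0.69), ([267.5, 263.1], 0.55)] [0.642 0.248 0.   ]
bolt_m8_a [([264.7, 236.1], 0.63)] [0.41  0.195 0.   ]
top 495.25586502149423 [0.386 0.128 1.108] [ 0.12 -0.   -0.99]
hood [([328.7, 190.2], 0.87), ([293.9, 252.8], 0.61)] [0.551 0.117 0.   ]
seat_eaves [([323.5, 206.0], 0.76)] [0.515 0.128 0.   ]
seat_mid [([326.4, 184.1], 0.84), ([241.8, 150.7], 0.62)] [0.565 0.122 0.   ]
seat_ridge [([329.4, 167.5], 0.67)] [0.603 0.116 0.   ]
slat_eaves [([235.6, 238.5], 0.92)] [0.437 0.324 0.   ]
slat_mid [([245.0, 193.6]
[... 361 characters left out ...]
'clock': 1.3, 'joint_pos': array([-1.30400713e+00,  2.40580378e-01,  4.99272014e-03,  1.33520955e+00,
       -2.55174208e-05,  1.57077284e+00]), 'joint_vel': array([-0.00160709,  0.00071692, -0.00073109, -0.000196  , -0.00125015,
       -0.00030208]), 'tau': array([-2.43353852e-04, -3.72216296e+01,  2.52688622e+01,  1.24278784e-03,
        7.44477887e-06, -3.76416381e-06]), 'eef_pos': array([ 0.13180882, -0.48230559,  0.25331349]), 'tool_rot': array([ 9.91114564e-01,  1.33010983e-01, -1.27042757e-05,  1.25784575e-06]), 'ft_force': array([ 0.04716407, -0.12271202, -0.40081934]), 'ft_torque': array([-0.00543239, -0.00801884, -0.03042591]), 'grasp_force': 0.0, 'grip_width': 0.08536711060620061}
```

```bash
python3 - <<'E'
from h import *
a=cv2.imread("pics/top0.png")[110:310,180:440];cv2.imwrite("pics/t1.png",cv2.resize(a,(780,600),interpolation=cv2.INTER_CUBIC))
a=cv2.imread("pics/side0.png")[160:300,220:420];cv2.imwrite("pics/s1.png",cv2.resize(a,(800,560),interpolation=cv2.INTER_CUBIC))
E
```

```text
(no output)
```

View pics/t1.png

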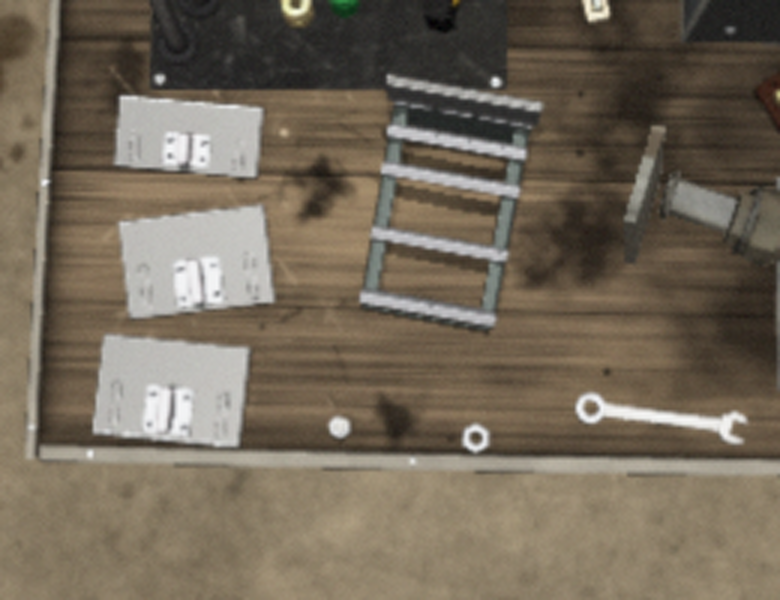

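View pics/s1.png

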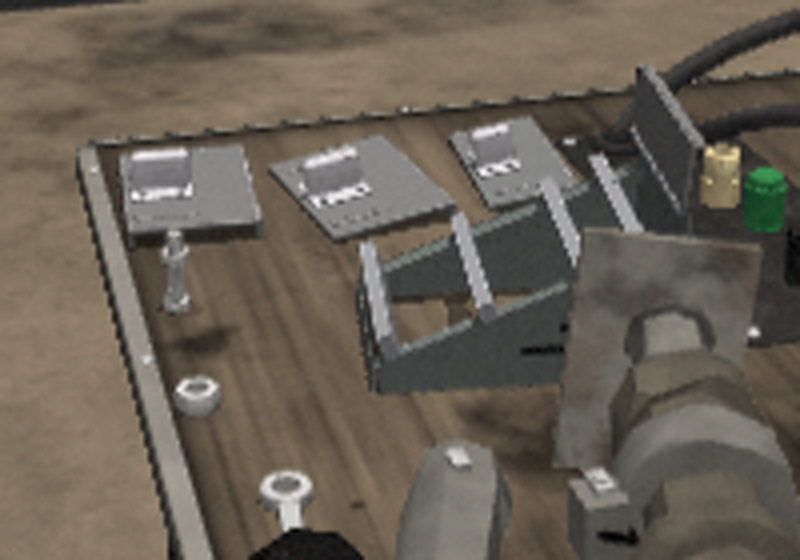

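```bash
cat >> h.py <<'E'
from scipy.optimize import minimize
def boxes(k):
    L={'e':74,'m':74,'r':54}[k];h=L/2;rc,rl=(-15,34) if k!='r' else (-10,24)
    b=[(-h,h,-55,55,0,4),(h-4,h,-55,55,-8,0),(rc-rl/2,rc+rl/2,-5,5,4,26)]
    if k=='e': b.append((-h,-h+4,-55,55,-8,0))
    return [np.array([[x,y,z] for x in q[:2] for y in q[2:4] for z in q[4:]])/1000 for q in b]
def pose(k,p):  # start pose on bench: world R,t
    pit={'e':0,'m':6.5,'r':9.1}[k]; L={'e':74,'m':74,'r':54}[k]
    z=.008 if k=='e' else np.sin(np.radians(pit))*L/2000
    return R.from_euler('ZY',[p[2],-np.radians(pit)]),np.array([p[0],p[1],z])
def render(n,bx,Rt,t):
    im=np.zeros((1600,2560),np.uint8)
    for b in bx:
        q=cv2.convexHull(((proj(n,Rt.apply(b)+t)+.5)*4*16).astype(np.int32));cv2.fillConvexPoly(im,q,255,shift=4)
    return cv2.resize(im,(640,400),interpolation=cv2.INTER_AREA)/255.
def fit(k,masks,p0,posef=pose):
    def c(p):
        return sum(np.abs(render(n,boxes(k),*posef(k,p))-m).sum() for n,m in masks.items())
    s=np.array([[0,0,0],[.006,0,0],[0,.006,0],[0,0,.08]])+p0
    r=minimize(c,p0,method='Nelder-Mead',options=dict(initial_simplex=s,xatol=1e-4,fatol=.2));return r.x,r.fun
E
python3 - <<'E'
from h import *
N=dict(e="slat_eaves",m="slat_mid",r="slat_ridge")
ok={}
for n in("top","side"):
    im=bot.camera(n)
    for k in N:
        s=bot.silhouettes(n,N[k]); ok[n,k]=s
        print(n,k,[(q["confidence"],np.round(q["uv"]),q["mask"].sum()) for q in s[:2]])
g={'e':(.435,.322,-.1),'m':(.535,.306,.1),'r':(.632,.312,-.05)}
for k in N:
    for cs in(("top",),("top","side"),("side",)):
        M={n:ok[n,k][0]["mask"] for n in cs if ok[n,k]}
        if M:
            x,f=fit(k,M,np.array(g[k])); t=pose(k,x)
            print(k,cs,x.round(4),round(f,1),sum(m.sum() for m in M.values()))
im=cv2.imread("pics/top0.png");gr=cv2.cvtColor(im,cv2.COLOR_BGR2GRAY)
hm=bot.silhouettes("top","hood") or [] # newest top
c=gr[130:225,290:365];_,th=cv2.threshold(c,140,255,0)
n,l,st,ce=cv2.connectedComponentsWithStats(th)
for i in range(1,n):
    if st[i,4]>25:
        pts=np.argwhere(l==i)[:,::-1].astype(np.float32);r=cv2.minAreaRect(pts)
        d=cv2.fitLine(pts,2,0,.01,.01).ravel()
        print(ce[i]+[290,130],st[i],np.round(r[1],1),np.degrees(np.arctan2(d[1],d[0])).round(1))
E
```

```text
top e [(0.96, array([238., 240.]), np.int64(1656)), (0.72, array([344., 255.]), np.int64(1))]
top m [(0.87, array([246., 198.]), np.int64(1608))]
top r [(0.8, array([241., 154.]), np.int64(1114))]
side e [(0.66, array([265., 208.]), np.int64(669))]
side m [(0.63, array([311., 206.]), np.int64(700))]
side r [(0.61, array([347., 201.]), np.int64(465))]
e ('top',) [ 0.4345  0.3195 -0.0865] 58.5 1656
e ('top', 'side') [ 0.4341  0.3197 -0.0875] 133.2 2325
e ('side',) [ 0.4332  0.3203 -0.0799] 62.7 669
m ('top',) [0.5307 0.305  0.1273] 73.4 1608
m ('top', 'side') [0.5307 0.3053 0.1263] 134.3 2308
m ('side',) [0.5302 0.3054 0.1183] 60.3 700
r ('top',) [ 0.6275  0.316  -0.0685] 68.2 1114Traceback (most recent call last):
  File "<stdin>", line 14, in <module>
  File "h.py", line 32, in fit
    r=minimize(c,p0,method='Nelder-Mead',options=dict(initial_simplex=s,xatol=1e-4,fatol=.2));return r.x,r.fun
    res = _minimize_neldermead(fun, x0, args, callback, bounds=bounds,
                               **options)
    fxcc = func(xcc)
    fx = function(np.copy(x), *(wrapper_args + args))
  File "h.py", line 30, in c
    return sum(np.abs(render(n,boxes(k),*posef(k,p))-m).sum() for n,m in masks.items())
  File "h.py", line 30, in <genexpr>
    return sum(np.abs(render(n,boxes(k),*posef(k,p))-m).sum() for n,m in masks.items())
                      ~~~~~~^^^^^^^^^^^^^^^^^^^^^^^^
  File "h.py", line 26, in render
    q=cv2.convexHull(((proj(n,Rt.apply(b)+t)+.5)*4*16).astype(np.int32));cv2.fillConvexPoly(im,q,255,shift=4)
                       ~~~~^^^^^^^^^^^^^^^^^
  File "h.py", line 12, in proj
    K,d,T=cam(n);return cv2.projectPoints(np.array(P,float).reshape(-1,3),cv2.Rodrigues(T[:3,:3])[0],T[:3,3],K,d)[0][:,0]
          ~~~^^^
  File "h.py", line 5, in cam
    c=bot.camera_info(n);return np.array(c["intrinsics"]),np.array(c["distortion"]),np.array(c["camera_from_world"])
ValueError: time passes only in moves, steps and waits
```

```bash
python3 - <<'E'
import re
s=open('h.py').read()
s=s.replace('def cam(n):\n','import functools\n@functools.cache\ndef cam(n):\n');open('h.py','w').write(s)
from h import *
m=bot.silhouettes("top","slat_ridge")[0]["mask"];x,f=fit('r',{"top":m},np.array([.628,.316,-.07]));print(x,f)
im=cv2.imread("pics/top0.png");gr=cv2.cvtColor(im,cv2.COLOR_BGR2GRAY)
c=gr[130:225,290:365];_,th=cv2.threshold(c,135,255,0)
n,l,st,ce=cv2.connectedComponentsWithStats(th)
P=[]
for i in range(1,n):
    if st[i,4]>40:
        pts=np.argwhere(l==i)[:,::-1].astype(np.float32);r=cv2.minAreaRect(pts)
        d=cv2.fitLine(pts,2,0,.01,.01).ravel()
        print(ce[i]+[290,130],st[i],np.round(r[1],1),np.degrees(np.arctan2(d[1],d[0])).round(1));P.append((*(ce[i]+[290,130]),np.arctan2(d[1],d[0])))
P=sorted([p for p in P if p[1]>152],key=lambda p:p[1])[:3]   # bars 4,3,2
B=[(58,74),(32,62),(-13,45)]
W=[atz("top",p[:2],b[1]/1000) for p,b in zip(P,B)]
print(np.round(W,4))
for p,b in zip(P,B):
    d=np.array([np.cos(p[2]),np.sin(p[2])])*25
    v=atz("top",np.array(p[:2])-d,b[1]/1000)-atz("top",np.array(p[:2])+d,b[1]/1000);print(np.degrees(np.arctan2(-v[0],v[1])))
W=np.array(W)[:,:2]
def c(q):
    u=np.array([np.cos(q[2]),np.sin(q[2])]);return ((q[:2]+np.outer([b[0]/1000 for b in B],u)-W)**2).sum()
r=minimize(c,[.55,.12,-.15],method='Nelder-Mead',options=dict(xatol=1e-6,fatol=1e-12));print(r.x,np.degrees(r.x[2]),r.fun**.5)
E
```

```text
[ 0.62742615  0.31553529 -0.07156975] 68.16078431372549
[334.15436242 140.76510067] [ 19   5  52  12 149] [52.   2.9] 10.2
[331.73529412 156.95294118] [ 19  22  46  11 170] [46.1  3.7] 10.2
[329.45303867 169.54143646] [ 17  34  46  12 181] [46.2  4.2] 10.4
[324.16949153 190.84180791] [  6  56  53  11 177] [52.6  4.6] 9.5
[321.67058824 212.34705882] [ 10  77  45  11 170] [45.1  3.9] 10.1
[[0.6116 0.1126 0.074 ]
 [0.5865 0.1168 0.062 ]
 [0.5426 0.1273 0.045 ]]
-9.2023002902196
-9.392816174422789
-8.455765896704362
[ 0.55513748  0.1243076  -0.21214225] -12.154855699852465 0.0009642853749029421
```

```bash
cat >> h.py <<'E'
def hoodfit(gr,p0,bars=((58,74),(32,62),(-13,45))):
    bx=[np.array([[x+a,y,z-b] for a in(-4,4) for y in(-50,50) for b in(0,)])/1000 for x,z in bars]
    f=lambda p:(R.from_euler('Z',[p[2]])[0] if 0 else R.from_euler('Z',p[2]),np.array([p[0],p[1],0]))
    I=np.clip((gr.astype(float)-95)/75,0,1)
    big=[b+np.sign(b-b.mean(0))*[.004,.006,0] for b in bx]
    def c(p):
        A=render("top",bx,*f(p));G=render("top",big,*f(p));return (np.abs(A-I)*(G>.5)).sum()-1*(A*I).sum()
    s=np.array([[0,0,0],[.004,0,0],[0,.004,0],[0,0,.05]])+p0
    r=minimize(c,p0,method='Nelder-Mead',options=dict(initial_simplex=s,xatol=1e-4,fatol=.1));return r.x,r.fun
E
python3 - <<'E'
from h import *
im=cv2.imread("pics/top0.png");gr=cv2.cvtColor(im,cv2.COLOR_BGR2GRAY)
print(gr[150:176,322])
for p0 in([.5551,.1235,-.165],[.557,.122,-.15],[.553,.125,-.19]):
    x,f=hoodfit(gr,np.array(p0));print(x.round(4),np.degrees(x[2]),f)
for b in((58,74),(32,62),(-13,45)):
    q,f=hoodfit(gr,x,(b,));u=R.from_euler('Z',x[2]).apply(np.array([b[0],0,b[1]])/1000)+[x[0],x[1],0]
    v=R.from_euler('Z',q[2]).apply(np.array([b[0],0,b[1]])/1000)+[q[0],q[1],0]; print(b,((v-u)*1000).round(1),np.degrees(q[2]))
# spot_point cross checks
S=R.from_euler('Z',x[2]);
for n,P in(("seat_eaves",(-40.7,0,35.8)),("seat_mid",(4.3,0,52.8)),("seat_ridge",(39.9,0,67.6))):
    print(n,proj("top",S.apply(np.array(P)/1000)+[x[0],x[1],0]).round(1))
np.save("hood.npy",x)
E
```

```text
[ 41  42  57 122 199 197 183 138  62  79 107 105  70  70  69  78 131 197
 191 183 160 134 119  82  78  72]
[ 0.5552  0.1224 -0.1611] -9.232128058523207 -382.0003137254902
[ 0.5551  0.1217 -0.1599] -9.16443640413614 -383.1196339869281
[ 0.5551  0.1218 -0.16  ] -9.168407845232684 -383.15215686274513
(58, 74) [-0.2  0.5  0. ] -9.14867003321915
(32, 62) [0. 0. 0.] -9.168407845232684
(-13, 45) [ 0.4 -0.1 -0. ] -8.942949109432405
seat_eaves [[323.4 204. ]]
seat_mid [[327.2 182.7]]
seat_ridge [[330.2 165.4]]
```

```bash
python3 -m inch '[120,280,0,0,0,0.9,60,120,280,0,0,0,0.9,60,120,280,0,0,0,0.9,60,120,280,0,0,0,0.9,60,120,280,0,0,0,0.9,60,120,280,0,0,0,0.9,60,120,280,0,0,0,0.9,60,120,280,0,0,0,0.9,60]'; python3 -m inch '[90,280,0,0,0,0.9,60,90,280,0,0,0,0.9,60,90,280,0,0,0,0.9,60,90,280,0,0,0,0.9,60,90,280,0,0,0,0.9,60,90,280,0,0,0,0.9,60,90,280,0,0,0,0.9,60,90,280,0,0,0,0.9,60]'
```

```text
clock: 2.42
eef_pos: [0.2524, -0.1983, 0.2535]
tool_rot: [0.832, 0.555, 0.001, -0.0]
ft_force: [0.2, 0.3, 0.9]
grip_width: 0.0516
grasp_force: 0.0
clock: 3.08
eef_pos: [0.3435, 0.0838, 0.2537]
tool_rot: [0.506, 0.863, 0.002, 0.0]
ft_force: [0.9, -1.5, 0.7]
grip_width: 0.0509
grasp_force: 0.0
```

```bash
cat >> h.py <<'E'
SL={'e':(.4343,.3197,-.0873),'m':(.5307,.3052,.1263),'r':(.6275,.3156,-.0705)}
RC={'e':-15,'m':-15,'r':-10}
SEAT={'e':(-40.7,0,35.8),'m':(4.3,0,52.8),'r':(39.9,0,67.6)}
HOOD=(.5551,.1219,-.160)
F=R.from_matrix(np.diag([-1.,1,-1]))
def seat(k,up=0,n=0):   # slat pose hung, shifted up slope and along normal (mm)
    Rt=R.from_euler('Z',HOOD[2])*R.from_euler('Y',-np.radians(16.2))
    t=np.array([HOOD[0],HOOD[1],0])+R.from_euler('Z',HOOD[2]).apply(np.array(SEAT[k])/1000)+Rt.apply(np.array([up,0,n])/1000)
    return Rt,t
def go(tag,Rt,t,k,h=28.5):   # shift/turn so TCP grips slat k's rib when slat at Rt,t
    o=bot.get_obs();p=Rt.apply(np.array([RC[k],0,h])/1000)+t
    print(tag,((p-o["eef_pos"])*1000).round(1),(Rt*F*R.from_quat(o["tool_rot"]).inv()).as_rotvec().round(3))
E
python3 - <<'E'
from h import *
Rt,t=pose('e',SL['e'])
go('above',Rt,t+[0,0,.06],'e');go('at',Rt,t,'e');print(Rt.apply([-.015,0,.0285])+t)
E
```

```text
above [  75.8  237.2 -157.2] [-0.004  0.001  0.973]
at [  75.8  237.2 -217.2] [-0.004  0.001  0.973]
[0.41935712 0.32100784 0.0365    ]
```

```bash
python3 -m inch '[76,237,-80,0,0,0.973,40,76,237,-80,0,0,0.973,40,76,237,-80,0,0,0.973,40,76,237,-80,0,0,0.973,40,76,237,-80,0,0,0.973,40,76,237,-157,0,0,0.973,40,76,237,-157,0,0,0.973,40,76,237,-157,0,0,0.973,40]'
python3 -m inch '[0,0,0,0,0,0,40,0,0,0,0,0,0,40]'
python3 - <<'E'
from h import *
Rt,t=pose('e',SL['e'])
go('at',Rt,t,'e');im=bot.camera("top")[180:300,160:320];cv2.imwrite("pics/t2.png",cv2.resize(im,(800,600),interpolation=cv2.INTER_CUBIC))
E
```

```text
clock: 3.75
eef_pos: [0.417, 0.3154, 0.0925]
tool_rot: [0.047, 0.999, -0.001, -0.001]
ft_force: [0.3, -1.4, 0.5]
grip_width: 0.0342
grasp_force: 0.0
clock: 3.92
eef_pos: [0.417, 0.3138, 0.0951]
tool_rot: [0.052, 0.999, -0.001, -0.001]
ft_force: [0.1, 0.7, 0.8]
grip_width: 0.0341
grasp_force: 0.0
at [  2.4   7.2 -58.6] [ 0.003 -0.003  0.017]
```

View pics/t2.png

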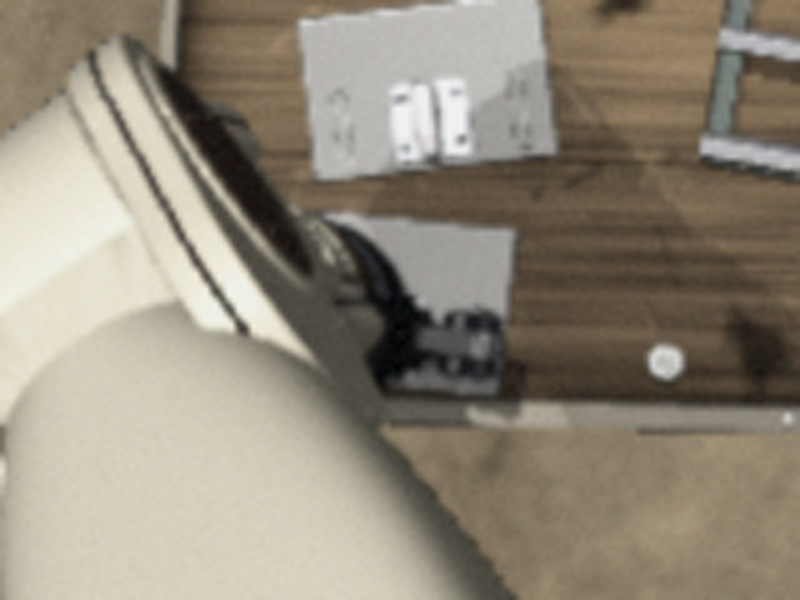

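```bash
python3 -m inch '[2,7,0,0,0,0.017,40,2,7,-30,0,0,0.017,40,2,7,-45,0,0,0.017,40,2,7,-54,0,0,0.017,40,2,7,-58.5,0,0,0.017,40,2,7,-58.5,0,0,0.017,40,2,7,-58.5,0,0,0.017,40]'
python3 - <<'E'
from h import *
Rt,t=pose('e',SL['e'])
go('at',Rt,t,'e')
E
```

```text
clock: 4.55
eef_pos: [0.4207, 0.3221, 0.0391]
tool_rot: [0.043, 0.999, 0.001, 0.001]
ft_force: [0.1, 0.0, 0.1]
grip_width: 0.0341
grasp_force: 0.0
at [-1.3 -1.1 -2.6] [-0.001  0.002 -0.002]
```

```bash
python3 -m inch '[-1,-1,-2.5,0,0,0,40,-1,-1,-2.5,0,0,0,40,-1,-1,-2.5,0,0,0,0,-1,-1,-2.5,0,0,0,0,-1,-1,-2.5,0,0,0,0,-1,-1,-2.5,0,0,0,0,-1,-1,-2.5,0,0,0,0]'
python3 -m inch '[0,0,20,0,0,0,0,0,0,60,0,0,0,0,0,0,100,0,0,0,0,0,0,100,0,0,0,0]'
python3 - <<'E'
from h import *
for n in(80,10):
  Rt,t=seat('e',5,n);go(n,Rt,t,'e')
print(Rt.apply([-.015,0,.0285])+t)
E
```

```text
clock: 5.13
eef_pos: [0.4192, 0.321, 0.0359]
tool_rot: [0.042, 0.999, 0.0, 0.0]
ft_force: [-0.4, -0.7, 5.1]
grip_width: 0.0085
grasp_force: 60.3
clock: 5.47
eef_pos: [0.4226, 0.3236, 0.1427]
tool_rot: [0.042, 0.999, 0.004, 0.005]
ft_force: [1.7, 0.5, -0.8]
grip_width: 0.0086
grasp_force: 59.7
80 [  53.  -188.8   -5.5] [-0.042 -0.27  -0.076]
10 [  72.2 -192.   -72.7] [-0.042 -0.27  -0.076]
[0.4948356  0.13162544 0.0699814 ]
```

```bash
python3 -m inch '[53,-189,-5,-0.042,-0.27,-0.076,0,53,-189,-5,-0.042,-0.27,-0.076,0,53,-189,-5,-0.042,-0.27,-0.076,0,53,-189,-5,-0.042,-0.27,-0.076,0,53,-189,-5,-0.042,-0.27,-0.076,0,53,-189,-5,-0.042,-0.27,-0.076,0,53,-189,-5,-0.042,-0.27,-0.076,0,53,-189,-5,-0.042,-0.27,-0.076,0]'
python3 -m inch '[0,0,0,0,0,0,0,0,0,0,0,0,0,0]'
python3 - <<'E'
from h import *
for n in(80,14):
  Rt,t=seat('e',5,n);go(n,Rt,t,'e')
im=bot.camera("top");m=bot.silhouettes("top","slat_eaves")
im2=bot.camera("side");ms=bot.silhouettes("side","slat_eaves")
np.save("a.npy",0)
o=bot.get_obs();Rt=R.from_quat(o["tool_rot"])*F.inv();t=o["eef_pos"]-Rt.apply([-.015,0,.0285])
for n,I in(("top",im),("side",im2)):
    for b in boxes('e'):
        cv2.polylines(I,[cv2.convexHull(proj(n,Rt.apply(b)+t).round().astype(np.int32))],1,(0,0,255))
cv2.imwrite("pics/c3.png",np.hstack([cv2.resize(im[130:270,250:390],(400,400)),cv2.resize(im2[120:260,250:390],(400,400))]))
E
```

```text
clock: 6.13
eef_pos: [0.4717, 0.1318, 0.1301]
tool_rot: [0.08, 0.987, -0.015, 0.135]
ft_force: [0.1, -0.5, -1.0]
grip_width: 0.0085
grasp_force: 59.6
clock: 6.3
eef_pos: [0.4717, 0.1329, 0.1302]
tool_rot: [0.079, 0.988, -0.015, 0.135]
ft_force: [0.2, -0.8, -1.2]
grip_width: 0.0084
grasp_force: 59.6
80 [3.9 1.8 7. ] [ 0.007 -0.011  0.   ]
14 [ 22.   -1.1 -56.3] [ 0.007 -0.011  0.   ]
```

View pics/c3.png

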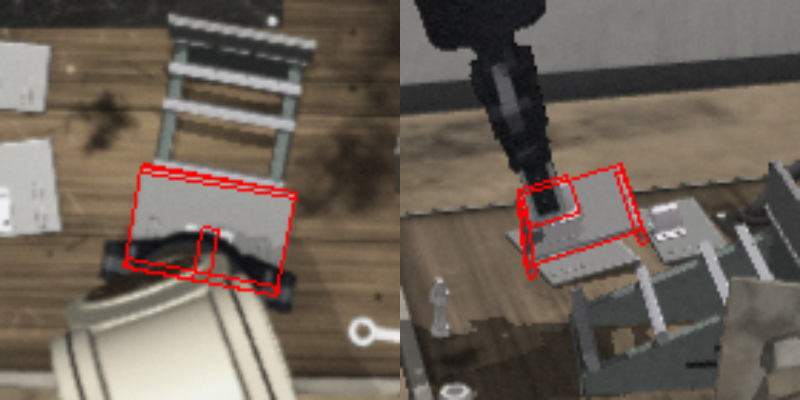

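```bash
python3 -m inch '[4,2,0,0.007,-0.011,0,0,14,0,-26,0.007,-0.011,0,0,22,-1,-56,0.007,-0.011,0,0,22,-1,-56,0.007,-0.011,0,0,22,-1,-56,0.007,-0.011,0,0,22,-1,-56,0.007,-0.011,0,0]'
python3 - <<'E'
from h import *
for n in(14,2):
  Rt,t=seat('e',5,n);go(n,Rt,t,'e')
print(bot.get_obs()["ft_force"])
E
```

```text
clock: 7.0
eef_pos: [0.494, 0.1309, 0.0748]
tool_rot: [0.08, 0.987, -0.011, 0.141]
ft_force: [0.6, -0.0, -1.0]
grip_width: 0.0088
grasp_force: 59.6
14 [-0.2  0.9 -1. ] [-0.     0.     0.002]
2 [  3.1   0.4 -12.5] [-0.     0.     0.002]
[ 0.59253815 -0.01010873 -1.02821196]
```

```bash
python3 -m inch '[1,0.6,-5,0,0,0.002,0,2,0.6,-9,0,0,0.002,0,3,0.5,-12.5,0,0,0.002,0,3,0.5,-12.5,0,0,0.002,0,3,0.5,-12.5,0,0,0.002,0]'
python3 -m inch '[0.3,0,-1,0,0,0,0,0.3,0,-1,0,0,0,0,0.3,0,-1,0,0,0,0]'
python3 -m inch '[0.3,0,-1,0,0,0,0,0.3,0,-1,0,0,0,0,0.3,0,-1,0,0,0,0]'
python3 - <<'E'
from h import *
Rt,t=seat('e',5,0);go(0,Rt,t,'e')
E
```

```text
clock: 7.42
eef_pos: [0.4968, 0.1312, 0.0619]
tool_rot: [0.079, 0.987, -0.011, 0.14]
ft_force: [-0.4, -0.1, -1.5]
grip_width: 0.0088
grasp_force: 59.6
clock: 7.67
eef_pos: [0.4972, 0.1312, 0.0609]
tool_rot: [0.079, 0.987, -0.011, 0.141]
ft_force: [0.3, -0.5, -0.4]
grip_width: 0.0087
grasp_force: 59.6
clock: 7.92
eef_pos: [0.4976, 0.1312, 0.0599]
tool_rot: [0.079, 0.987, -0.011, 0.141]
ft_force: [0.4, 0.5, -0.9]
grip_width: 0.0087
grasp_force: 59.9
0 [-0.  -0.1  0.5] [-0.  0.  0.]
```

```bash
python3 -m inch '[0.3,0,-1,0,0,0,0,0.3,0,-1,0,0,0,0,0.3,0,-1,0,0,0,0]'
python3 -m inch '[0.3,0,-1,0,0,0,0,0.3,0,-1,0,0,0,0,0.3,0,-1,0,0,0,0]'
```

```text
clock: 8.17
eef_pos: [0.4976, 0.1313, 0.0598]
tool_rot: [0.079, 0.987, -0.011, 0.141]
ft_force: [-4.5, -0.6, 10.4]
grip_width: 0.0089
grasp_force: 61.4
clock: 8.42
eef_pos: [0.4976, 0.1313, 0.0597]
tool_rot: [0.079, 0.987, -0.011, 0.141]
ft_force: [-10.7, 0.2, 19.4]
grip_width: 0.0087
grasp_force: 62.9
```

```bash
python3 -m inch '[-0.4,0,1.7,0,0,0,0,-0.4,0,1.7,0,0,0,0,-2.4,0.3,1.1,0,0,0,0,-3.4,0.5,0.9,0,0,0,0,-4.3,0.6,0.6,0,0,0,0,-4.3,0.6,0.6,0,0,0,0]'
python3 -m inch '[-1,0.2,-0.3,0,0,0,0,-1,0.2,-0.3,0,0,0,0,-1,0.2,-0.3,0,0,0,0]'
python3 -m inch '[-1,0.2,-0.3,0,0,0,0,-1,0.2,-0.3,0,0,0,0,-1,0.2,-0.3,0,0,0,0]'
```

```text
clock: 8.92
eef_pos: [0.4947, 0.132, 0.0589]
tool_rot: [0.079, 0.987, -0.011, 0.141]
ft_force: [1.3, 0.9, 4.0]
grip_width: 0.0085
grasp_force: 60.3
clock: 9.17
eef_pos: [0.4934, 0.1322, 0.0586]
tool_rot: [0.079, 0.987, -0.011, 0.141]
ft_force: [1.5, -0.1, 4.6]
grip_width: 0.0083
grasp_force: 60.4
clock: 9.42
eef_pos: [0.493, 0.1323, 0.0585]
tool_rot: [0.08, 0.987, -0.011, 0.142]
ft_force: [5.1, -0.4, 4.1]
grip_width: 0.0087
grasp_force: 60.0
```

```bash
python3 -m inch '[-1,0.2,-0.3,0,0,0,0,-1,0.2,-0.3,0,0,0,0,-1,0.2,-0.3,0,0,0,0]'
python3 - <<'E'
from h import *
Rt,t=seat('e',0,0);go(0,Rt,t,'e');o=bot.get_obs();print(o["ft_torque"],R.from_euler('Z',-HOOD[2]).apply(o["eef_pos"]-[HOOD[0],HOOD[1],0]))
E
```

```text
clock: 9.67
eef_pos: [0.4929, 0.1324, 0.0584]
tool_rot: [0.08, 0.986, -0.011, 0.143]
ft_force: [7.4, -1.7, 3.5]
grip_width: 0.009
grasp_force: 59.7
0 [-0.  -0.4  0.6] [-0.     0.004  0.002]
[-0.19748992 -1.40265952  0.01020565] [-0.06310808  0.00042795  0.05842681]
```

```bash
python3 -m inch '[0,0,0,0,0,0,30,0,0,0,0,0,0,30,0,0,0,0,0,0,30,0,0,0,0,0,0,30,-3,0.5,10,0,0,0,30,-8,1,29,0,0,0,30,-19,3,67,0,0,0,30,-19,3,67,0,0,0,30]'
python3 -m inch '[40,100,30,0,0.1,0.25,40,40,100,30,0,0.1,0.25,40,40,100,30,0,0.1,0.25,40,40,100,30,0,0.1,0.25,40]'
python3 - <<'E'
from h import *
cv2.imwrite("pics/top4.png",bot.camera("top"));s=bot.silhouettes("top","slat_eaves");b=bot.silhouettes("side","slat_eaves") if bot.camera("side") is not None else []
cv2.imwrite("pics/side4.png",bot.camera("side"))
Rt,t=seat('e');
def pf(k,p): return Rt*R.from_euler('Z',p[2]),t+Rt.apply([p[0],p[1],0])
for S,n in((s,"top"),(b,"side")):
    print(n,[(q["confidence"],q["uv"],q["mask"].sum()) for q in S])
    if S: print(fit('e',{n:S[0]["mask"]},np.zeros(3),pf))
Rt,t=pose('m',SL['m'])
go('above',Rt,t+[0,0,.06],'m');go('at',Rt,t,'m')
E
```

```text
clock: 10.33
eef_pos: [0.4728, 0.1365, 0.1293]
tool_rot: [0.079, 0.986, -0.01, 0.143]
ft_force: [0.5, 0.3, -0.1]
grip_width: 0.0254
grasp_force: 0.0
clock: 10.67
eef_pos: [0.5153, 0.2403, 0.1568]
tool_rot: [-0.047, 0.994, 0.005, 0.094]
ft_force: [0.8, -0.4, 0.3]
grip_width: 0.0346
grasp_force: 0.0
top [(0.82, [323.1, 204.6], np.int64(1704))]
(array([ 4.06261566e-05,  3.58273882e-04, -8.66694169e-03]), np.float64(75.50196078431372))
side [(0.67, [319.6, 227.7], np.int64(1062)), (0.5, [356.2, 221.9], np.int64(2115))]
(array([-0.00077333,  0.00085963, -0.00067603]), np.float64(56.733333333333334))
above [  2.7  68.9 -62.4] [-0.002  0.066  0.037]
at [   2.7   68.9 -122.4] [-0.002  0.066  0.037]
```

```bash
python3 -m inch '[3,69,-62,0,0.066,0.037,40,3,69,-62,0,0.066,0.037,40,3,69,-62,0,0.066,0.037,40,3,69,-82,0,0.066,0.037,40,3,69,-102,0,0.066,0.037,40,3,69,-115,0,0.066,0.037,40,3,69,-115,0,0.066,0.037,40,3,69,-115,0,0.066,0.037,40]'
python3 - <<'E'
from h import *
Rt,t=pose('m',SL['m']);go('at',Rt,t,'m')
E
```

```text
clock: 11.58
eef_pos: [0.5134, 0.3028, 0.0387]
tool_rot: [-0.063, 0.996, 0.005, 0.057]
ft_force: [0.7, 0.8, 0.7]
grip_width: 0.0341
grasp_force: 0.0
at [-0.7  0.1 -7.9] [-0.002  0.001  0.   ]
```

```bash
python3 -m inch '[-0.7,0,-7.5,0,0,0,40,-0.7,0,-7.5,0,0,0,40,-0.7,0,-7.5,0,0,0,40,-0.7,0,-7.5,0,0,0,0,-0.7,0,-7.5,0,0,0,0,-0.7,0,-7.5,0,0,0,0,-0.7,0,-7.5,0,0,0,0,-0.7,0,-7.5,0,0,0,0]'
python3 -m inch '[0,0,20,0,0,0,0,0,0,60,0,0,0,0,0,0,120,0,0,0,0,0,0,120,0,0,0,0,0,0,120,0,0,0,0]'
python3 - <<'E'
from h import *
for n in(70,14):
  Rt,t=seat('m',6,n);go(n,Rt,t,'m')
E
```

```text
clock: 12.25
eef_pos: [0.5145, 0.3046, 0.0329]
tool_rot: [-0.063, 0.996, 0.006, 0.059]
ft_force: [-1.0, -0.3, 6.1]
grip_width: 0.0084
grasp_force: 61.3
clock: 12.67
eef_pos: [0.5172, 0.3064, 0.1581]
tool_rot: [-0.063, 0.996, 0.008, 0.063]
ft_force: [0.4, 0.4, -1.0]
grip_width: 0.0088
grasp_force: 60.5
70 [   6.5 -179.5  -13.2] [-0.011 -0.156 -0.287]
14 [  21.9 -181.9  -67. ] [-0.011 -0.156 -0.287]
```

```bash
python3 -m inch '[6,-180,-10,-0.011,-0.156,-0.287,0,6,-180,-10,-0.011,-0.156,-0.287,0,6,-180,-10,-0.011,-0.156,-0.287,0,6,-180,-10,-0.011,-0.156,-0.287,0,6,-180,-10,-0.011,-0.156,-0.287,0,6,-180,-10,-0.011,-0.156,-0.287,0,6,-180,-10,-0.011,-0.156,-0.287,0]'
python3 - <<'E'
from h import *
for n in(70,18):
  Rt,t=seat('m',6,n);go(n,Rt,t,'m',30)
im=bot.camera("top");im2=bot.camera("side")
o=bot.get_obs();Rt=R.from_quat(o["tool_rot"])*F.inv();t=o["eef_pos"]-Rt.apply([-.015,0,.030])
for n,I in(("top",im),("side",im2)):
    for b in boxes('m'):
        cv2.polylines(I,[cv2.convexHull(proj(n,Rt.apply(b)+t).round().astype(np.int32))],1,(0,0,255))
cv2.imwrite("pics/c5.png",np.hstack([cv2.resize(im[110:250,250:390],(400,400)),cv2.resize(im2[120:260,270:410],(400,400))]))
E
```

```text
clock: 13.25
eef_pos: [0.5191, 0.1234, 0.1407]
tool_rot: [0.08, 0.988, -0.013, 0.134]
ft_force: [0.2, 0.2, 0.1]
grip_width: 0.0085
grasp_force: 60.4
70 [4.2 3.6 5.6] [ 0.003 -0.013  0.003]
18 [ 18.5   1.3 -44.3] [ 0.003 -0.013  0.003]
```

View pics/c5.png

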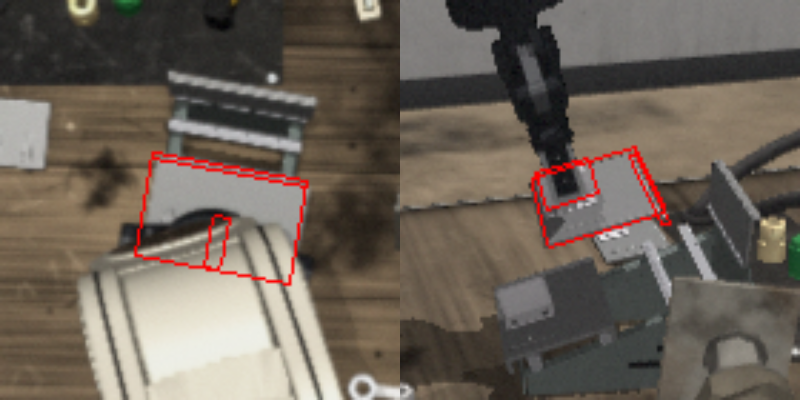

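```bash
python3 -m inch '[4,3,0,0.003,-0.013,0.003,0,11,2,-22,0.003,-0.013,0.003,0,18.5,1,-44,0.003,-0.013,0.003,0,18.5,1,-44,0.003,-0.013,0.003,0,18.5,1,-44,0.003,-0.013,0.003,0,18.5,1,-44,0.003,-0.013,0.003,0]'
python3 - <<'E'
from h import *
for n in(18,3):
  Rt,t=seat('m',6,n);go(n,Rt,t,'m',30)
E
```

```text
clock: 13.85
eef_pos: [0.5387, 0.1264, 0.0984]
tool_rot: [0.077, 0.987, -0.011, 0.142]
ft_force: [0.1, 0.0, -0.5]
grip_width: 0.0083
grasp_force: 60.4
18 [-1.1 -1.6 -2. ] [-0.     0.003 -0.004]
3 [  3.   -2.3 -16.4] [-0.     0.003 -0.004]
```

```bash
python3 -m inch '[-1,-1.6,-2,0,0.003,-0.004,0,1,-2,-9,0,0.003,-0.004,0,3,-2.3,-16,0,0.003,-0.004,0,3,-2.3,-16,0,0.003,-0.004,0,3,-2.3,-16,0,0.003,-0.004,0]'
python3 -m inch '[0.3,0,-1,0,0,0,0,0.3,0,-1,0,0,0,0,0.3,0,-1,0,0,0,0]'
python3 -m inch '[0.3,0,-1,0,0,0,0,0.3,0,-1,0,0,0,0,0.3,0,-1,0,0,0,0]'
python3 - <<'E'
from h import *
for n in(0,):
  Rt,t=seat('m',6,n);go(n,Rt,t,'m',30);print(bot.get_obs()["ft_torque"])
E
```

```text
clock: 14.27
eef_pos: [0.5411, 0.1229, 0.0814]
tool_rot: [0.08, 0.987, -0.012, 0.14]
ft_force: [1.0, -0.3, -1.3]
grip_width: 0.0086
grasp_force: 60.4
clock: 14.52
eef_pos: [0.542, 0.1231, 0.0811]
tool_rot: [0.08, 0.987, -0.011, 0.14]
ft_force: [-0.1, 0.3, -1.6]
grip_width: 0.0089
grasp_force: 60.4
clock: 14.77
eef_pos: [0.5423, 0.1231, 0.0802]
tool_rot: [0.08, 0.987, -0.011, 0.141]
ft_force: [0.1, -0.0, -0.5]
grip_width: 0.0086
grasp_force: 60.6
0 [ 0.2  0.8 -1.1] [-0.     0.     0.002]
[0.08168434 0.27491403 0.00816166]
```

```bash
python3 -m inch '[0.3,0.6,-1,0,0,0.002,0,0.3,0.6,-1,0,0,0.002,0,0.3,0.6,-1,0,0,0.002,0]'
python3 -m inch '[0.3,0,-1,0,0,0,0,0.3,0,-1,0,0,0,0,0.3,0,-1,0,0,0,0]'
python3 -m inch '[0.1,0,-0.5,0,0,0,0,0.1,0,-0.5,0,0,0,0,0.1,0,-0.5,0,0,0,0]'
python3 - <<'E'
from h import *
for n in(0,):
  Rt,t=seat('m',6,n);go(n,Rt,t,'m',30);print(bot.get_obs()["ft_torque"])
E
```

```text
clock: 15.02
eef_pos: [0.5424, 0.1232, 0.0799]
tool_rot: [0.079, 0.987, -0.012, 0.141]
ft_force: [-3.9, -2.4, 6.0]
grip_width: 0.0088
grasp_force: 61.6
clock: 15.27
eef_pos: [0.5424, 0.1233, 0.0799]
tool_rot: [0.079, 0.987, -0.012, 0.141]
ft_force: [-9.2, -2.1, 14.9]
grip_width: 0.0084
grasp_force: 62.9
clock: 15.52
eef_pos: [0.5425, 0.1232, 0.0799]
tool_rot: [0.079, 0.987, -0.012, 0.141]
ft_force: [-11.9, -2.5, 18.0]
grip_width: 0.0086
grasp_force: 63.6
0 [ 0.1  0.7 -0.8] [0.001 0.001 0.   ]
[-0.64587801  1.39391193 -0.32666817]
```

```bash
python3 -m inch '[-0.4,0.4,1.7,0,0,0,0,-0.4,0.7,1.7,0,0,0,0,-2.4,1.1,1.1,0,0,0,0,-3.4,1.4,0.9,0,0,0,0,-4.3,1.6,0.6,0,0,0,0,-4.3,1.6,0.6,0,0,0,0]'
python3 -m inch '[-1,0.2,-0.3,0,0,0,0,-1,0.2,-0.3,0,0,0,0,-1,0.2,-0.3,0,0,0,0]'
python3 -m inch '[-1,0.2,-0.3,0,0,0,0,-1,0.2,-0.3,0,0,0,0,-1,0.2,-0.3,0,0,0,0]'
python3 - <<'E'
from h import *
Rt,t=seat('m',0,0);go(0,Rt,t,'m',30.5);print(bot.get_obs()["ft_torque"])
E
```

```text
clock: 16.02
eef_pos: [0.5401, 0.1256, 0.0792]
tool_rot: [0.079, 0.987, -0.011, 0.142]
ft_force: [1.0, 0.0, 5.8]
grip_width: 0.0085
grasp_force: 61.3
clock: 16.27
eef_pos: [0.5392, 0.1259, 0.0789]
tool_rot: [0.079, 0.987, -0.011, 0.142]
ft_force: [1.1, -0.4, 5.5]
grip_width: 0.0086
grasp_force: 61.3
clock: 16.52
eef_pos: [0.5383, 0.1261, 0.0786]
tool_rot: [0.079, 0.987, -0.011, 0.142]
ft_force: [2.1, -0.6, 5.1]
grip_width: 0.0087
grasp_force: 61.2
0 [-1.6 -1.2 -0.7] [-0.001  0.004 -0.   ]
[-0.08453687 -0.43989146  0.01283496]
```

```bash
python3 -m inch '[-0.8,-1,-0.3,0,0,0,0,-0.8,-1,-0.3,0,0,0,0,-0.8,-1,-0.3,0,0,0,0]'
python3 -m inch '[-1,0.2,-0.3,0,0,0,0,-1,0.2,-0.3,0,0,0,0,-1,0.2,-0.3,0,0,0,0]'
python3 -m inch '[-1,0.2,-0.3,0,0,0,0,-1,0.2,-0.3,0,0,0,0,-1,0.2,-0.3,0,0,0,0]'
python3 - <<'E'
from h import *
Rt,t=seat('m',0,0);go(0,Rt,t,'m',30.5);print(bot.get_obs()["ft_torque"])
E
```

```text
clock: 16.77
eef_pos: [0.5382, 0.126, 0.0786]
tool_rot: [0.079, 0.987, -0.01, 0.143]
ft_force: [5.4, 1.5, 3.5]
grip_width: 0.0084
grasp_force: 60.9
clock: 17.02
eef_pos: [0.5382, 0.126, 0.0786]
tool_rot: [0.079, 0.986, -0.01, 0.144]
ft_force: [7.6, 1.2, 3.0]
grip_width: 0.0086
grasp_force: 60.6
clock: 17.27
eef_pos: [0.5381, 0.126, 0.0786]
tool_rot: [0.079, 0.986, -0.01, 0.145]
ft_force: [8.3, 0.6, 0.9]
grip_width: 0.0086
grasp_force: 60.3
0 [-1.3 -1.1 -0.7] [-0.002  0.009  0.   ]
[ 0.12334264 -1.66013374  0.11948723]
```

```bash
python3 -m inch '[4,-1,1.5,0,0,0,0,4,-2,1.5,0,0,0,0,4,-2.3,1.5,0,0,0,0,4,-2.3,1.5,0,0,0,0]'
python3 - <<'E'
from h import *
Rt,t=seat('m',0,0);go(0,Rt,t,'m',30.5)
E
```

```text
clock: 17.6
eef_pos: [0.5383, 0.1246, 0.0787]
tool_rot: [0.078, 0.987, -0.009, 0.141]
ft_force: [0.3, 4.2, 6.1]
grip_width: 0.0085
grasp_force: 61.4
0 [-1.5  0.3 -0.8] [-0.004  0.001 -0.003]
```

```bash
python3 -m inch '[-1.5,0.2,-0.4,-0.004,0,-0.003,0,-3,0.4,-0.8,-0.004,0,-0.003,0,-4,0.5,-1,-0.004,0,-0.003,0,-4,0.5,-1,-0.004,0,-0.003,0]'
python3 - <<'E'
from h import *
Rt,t=seat('m',0,0);go(0,Rt,t,'m',30.5)
E
```

```text
clock: 17.93
eef_pos: [0.5377, 0.1243, 0.0787]
tool_rot: [0.08, 0.986, -0.012, 0.144]
ft_force: [10.3, 1.5, -0.7]
grip_width: 0.0085
grasp_force: 60.0
0 [-1.   0.6 -0.8] [0.002 0.008 0.003]
```

```bash
python3 -m inch '[0.5,0,-1,0,0,0,0,0.5,0,-1,0,0,0,30,0.5,0,-1,0,0,0,30,0.5,0,-1,0,0,0,30,-3,0.5,10,0,0,0,30,-8,1,29,0,0,0,30,-19,3,67,0,0,0,30,-19,3,67,0,0,0,30]'
python3 -m inch '[60,100,30,0,0.06,0.05,40,60,100,30,0,0.06,0.05,40,60,100,30,0,0.06,0.05,40,60,100,30,0,0.06,0.05,40]'
python3 - <<'E'
from h import *
from h import pose
for n in("top","side"):
  bot.camera(n)
  for k,N in(("m","slat_mid"),("e","slat_eaves")):
    Rt,t=seat(k)
    def pf(k,p): return Rt*R.from_euler('Z',p[2]),t+Rt.apply([p[0],p[1],0])
    S=bot.silhouettes(n,N);print(n,k,[(q["confidence"],np.round(q["uv"]),q["mask"].sum()) for q in S])
    if S and k=="m": print(fit(k,{n:S[0]["mask"]},np.zeros(3),pf))
Rt,t=pose('r',SL['r'])
go('above',Rt,t+[0,0,.06],'r',30);go('at',Rt,t,'r',30)
E
```

```text
clock: 18.6
eef_pos: [0.5156, 0.127, 0.1487]
tool_rot: [0.08, 0.986, -0.012, 0.143]
ft_force: [1.6, 0.2, 0.5]
grip_width: 0.0253
grasp_force: 0.0
clock: 18.93
eef_pos: [0.5783, 0.2317, 0.1755]
tool_rot: [0.053, 0.992, -0.01, 0.113]
ft_force: [1.3, -0.1, -0.1]
grip_width: 0.0343
grasp_force: 0.0
top m [(0.78, array([327., 182.]), np.int64(1746))]
(array([ 0.00054676, -0.00022987, -0.00895807]), np.float64(63.015686274509804))
top e [(0.86, array([323., 209.]), np.int64(1024))]
side m [(0.86, array([348., 219.]), np.int64(962)), (0.41, array([264., 229.]), np.int64(80))]
(array([-0.00080302,  0.00341432, -0.01018597]), np.float64(132.0901960784314))
side e [(0.98, array([315., 229.]), np.int64(637))]
above [ 39.6  91.7 -80.6] [0.02  0.061 0.042]
at [  39.6   91.7 -140.6] [0.02  0.061 0.042]
```

```bash
python3 -m inch '[40,92,-80,0.02,0.061,0.042,40,40,92,-80,0.02,0.061,0.042,40,40,92,-80,0.02,0.061,0.042,40,40,92,-100,0.02,0.061,0.042,40,40,92,-120,0.02,0.061,0.042,40,40,92,-133,0.02,0.061,0.042,40,40,92,-133,0.02,0.061,0.042,40,40,92,-133,0.02,0.061,0.042,40]'
python3 - <<'E'
from h import *
Rt,t=pose('r',SL['r']);go('at',Rt,t,'r',30)
E
```

```text
clock: 19.9
eef_pos: [0.6136, 0.3168, 0.0399]
tool_rot: [0.035, 0.996, -0.003, 0.079]
ft_force: [1.2, 0.1, 0.4]
grip_width: 0.0342
grasp_force: 0.0
at [-0.7 -0.2 -7.6] [-0. -0.  0.]
```

```bash
python3 -m inch '[-0.7,0,-7.5,0,0,0,40,-0.7,0,-7.5,0,0,0,40,-0.7,0,-7.5,0,0,0,40,-0.7,0,-7.5,0,0,0,0,-0.7,0,-7.5,0,0,0,0,-0.7,0,-7.5,0,0,0,0,-0.7,0,-7.5,0,0,0,0,-0.7,0,-7.5,0,0,0,0]'
python3 -m inch '[0,0,20,0,0,0,0,0,0,60,0,0,0,0,0,0,140,0,0,0,0,0,0,140,0,0,0,0,0,0,140,0,0,0,0]'
python3 - <<'E'
from h import *
for n in(70,18):
  Rt,t=seat('r',4,n);go(n,Rt,t,'r',30)
bot.camera("side");print([(q["uv"],q["confidence"]) for q in bot.spot_point("side","flap_edge")+bot.spot_point("side","flap_hinge")])
E
```

```text
clock: 20.57
eef_pos: [0.6146, 0.3185, 0.0347]
tool_rot: [0.035, 0.996, -0.001, 0.081]
ft_force: [-1.6, -0.9, 5.6]
grip_width: 0.0082
grasp_force: 62.0
clock: 20.98
eef_pos: [0.6185, 0.3209, 0.1843]
tool_rot: [0.035, 0.996, 0.003, 0.088]
ft_force: [2.5, 0.5, 1.9]
grip_width: 0.0081
grasp_force: 61.3
70 [ -57.2 -200.   -22.3] [-0.024 -0.105 -0.091]
18 [ -42.9 -202.3  -72.3] [-0.024 -0.105 -0.091]
[([345.2, 218.9], 0.52), ([385.8, 200.0], 0.84)]
```

```bash
python3 -m inch '[-57,-200,-18,-0.024,-0.105,-0.091,0,-57,-200,-18,-0.024,-0.105,-0.091,0,-57,-200,-18,-0.024,-0.105,-0.091,0,-57,-200,-18,-0.024,-0.105,-0.091,0,-57,-200,-18,-0.024,-0.105,-0.091,0,-57,-200,-18,-0.024,-0.105,-0.091,0,-57,-200,-18,-0.024,-0.105,-0.091,0]'
python3 - <<'E'
from h import *
for n in(70,18):
  Rt,t=seat('r',4,n);go(n,Rt,t,'r',30)
im=bot.camera("top");im2=bot.camera("side")
o=bot.get_obs();Rt=R.from_quat(o["tool_rot"])*F.inv();t=o["eef_pos"]-Rt.apply([-.010,0,.030])
for n,I in(("top",im),("side",im2)):
    for b in boxes('r'):
        cv2.polylines(I,[cv2.convexHull(proj(n,Rt.apply(b)+t).round().astype(np.int32))],1,(0,0,255))
cv2.imwrite("pics/c6.png",np.hstack([cv2.resize(im[90:230,250:390],(400,400)),cv2.resize(im2[120:260,290:430],(400,400))]))
E
```

```text
clock: 21.72
eef_pos: [0.554, 0.1154, 0.1524]
tool_rot: [0.081, 0.988, -0.017, 0.13]
ft_force: [0.0, 0.3, -1.1]
grip_width: 0.0083
grasp_force: 61.3
70 [7.2 5.5 9.5] [ 0.008 -0.023  0.005]
18 [ 21.6   3.2 -40.4] [ 0.008 -0.023  0.005]
```

View pics/c6.png

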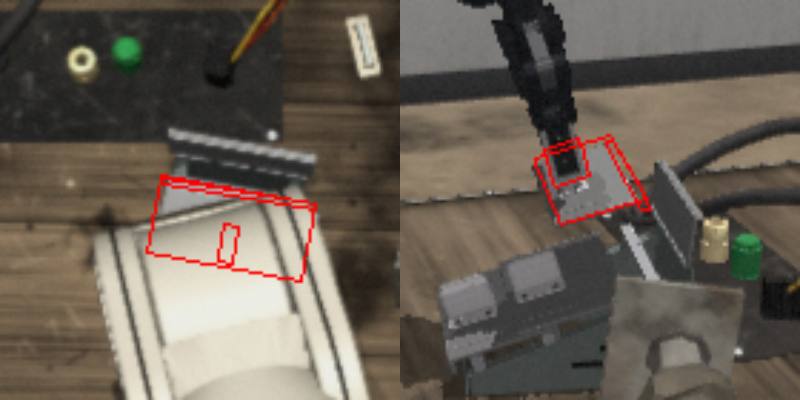

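```bash
python3 -m inch '[7,4.5,5,0.008,-0.023,0.005,0,14,4,-18,0.008,-0.023,0.005,0,21,3,-38,0.008,-0.023,0.005,0,21,3,-40,0.008,-0.023,0.005,0,21,3,-40,0.008,-0.023,0.005,0,21,3,-40,0.008,-0.023,0.005,0]'
python3 - <<'E'
from h import *
for n in(18,3):
  Rt,t=seat('r',4,n);go(n,Rt,t,'r',30)
E
```

```text
clock: 22.32
eef_pos: [0.5783, 0.1224, 0.1159]
tool_rot: [0.077, 0.987, -0.01, 0.144]
ft_force: [-0.4, -0.7, -1.1]
grip_width: 0.0086
grasp_force: 61.3
18 [-2.8 -3.8 -3.9] [-0.001  0.007 -0.005]
3 [  1.4  -4.5 -18.3] [-0.001  0.007 -0.005]
```

```bash
python3 -m inch '[-2.5,-3.5,-3.5,0,0.007,-0.005,0,-2.5,-3.5,-3.5,0,0.007,-0.005,0,-2.5,-3.5,-3.5,0,0.007,-0.005,0]'
python3 - <<'E'
from h import *
for n in(18,3):
  Rt,t=seat('r',4,n);go(n,Rt,t,'r',30)
E
```

```text
clock: 22.57
eef_pos: [0.5757, 0.1178, 0.1129]
tool_rot: [0.08, 0.987, -0.011, 0.141]
ft_force: [-0.2, -0.5, 0.3]
grip_width: 0.0084
grasp_force: 61.3
18 [-0.1  0.7 -0.8] [-0.001  0.001  0.002]
3 [  4.    0.1 -15.3] [-0.001  0.001  0.002]
```

```bash
python3 -m inch '[1,0.5,-5,0,0,0.002,0,2,0.4,-10,0,0,0.002,0,4,0.2,-15,0,0,0.002,0,4,0.2,-15,0,0,0.002,0,4,0.2,-15,0,0,0.002,0]'
python3 -m inch '[0.3,0,-1,0,0,0,0,0.3,0,-1,0,0,0,0,0.3,0,-1,0,0,0,0]'
python3 -m inch '[0.3,0,-1,0,0,0,0,0.3,0,-1,0,0,0,0,0.3,0,-1,0,0,0,0]'
python3 -m inch '[0.3,0,-1,0,0,0,0,0.3,0,-1,0,0,0,0,0.3,0,-1,0,0,0,0]'
python3 - <<'E'
from h import *
Rt,t=seat('r',4,0);go(0,Rt,t,'r',30)
E
```

```text
clock: 22.98
eef_pos: [0.5796, 0.118, 0.0969]
tool_rot: [0.079, 0.987, -0.011, 0.14]
ft_force: [-0.7, -0.0, 1.2]
grip_width: 0.0082
grasp_force: 61.6
clock: 23.23
eef_pos: [0.5796, 0.118, 0.0968]
tool_rot: [0.079, 0.987, -0.011, 0.141]
ft_force: [-4.7, -0.8, 7.1]
grip_width: 0.0083
grasp_force: 62.6
clock: 23.48
eef_pos: [0.5796, 0.118, 0.0967]
tool_rot: [0.079, 0.987, -0.011, 0.141]
ft_force: [-10.1, -0.5, 14.6]
grip_width: 0.0081
grasp_force: 63.7
clock: 23.73
eef_pos: [0.5796, 0.118, 0.0966]
tool_rot: [0.079, 0.987, -0.011, 0.141]
ft_force: [-14.7, -1.2, 21.5]
grip_width: 0.008
grasp_force: 64.8
0 [ 1.  -0.2 -1.9] [-0.001  0.001 -0.001]
```

```bash
python3 -m inch '[-0.5,0,2.3,0,0,0,0,-0.5,0,2.3,0,0,0,0,-2.4,0.3,1.7,0,0,0,0,-3.4,0.5,1.4,0,0,0,0,-3.4,0.5,1.4,0,0,0,0]'
python3 -m inch '[-1,0.2,-0.3,0,0,0,0,-1,0.2,-0.3,0,0,0,0,-1,0.2,-0.3,0,0,0,0]'
python3 -m inch '[-1,0.2,-0.3,0,0,0,0,-1,0.2,-0.3,0,0,0,0,-1,0.2,-0.3,0,0,0,0]'
python3 - <<'E'
from h import *
Rt,t=seat('r',0,0);go(0,Rt,t,'r',32)
E
```

```text
clock: 24.15
eef_pos: [0.5786, 0.1186, 0.0965]
tool_rot: [0.079, 0.987, -0.011, 0.142]
ft_force: [1.2, -0.6, 5.6]
grip_width: 0.0083
grasp_force: 62.0
clock: 24.4
eef_pos: [0.5779, 0.1188, 0.0963]
tool_rot: [0.079, 0.987, -0.011, 0.142]
ft_force: [5.2, -1.1, 4.4]
grip_width: 0.0083
grasp_force: 61.8
clock: 24.65
eef_pos: [0.5778, 0.1188, 0.0963]
tool_rot: [0.079, 0.986, -0.011, 0.143]
ft_force: [7.0, -1.9, 2.7]
grip_width: 0.0081
grasp_force: 61.5
0 [-1.6 -0.3 -0.7] [-0.001  0.006  0.   ]
```

```bash
python3 -m inch '[-1,0,0.3,0,0,0,0,-1.5,0,0.2,0,0,0,0,-1.5,0,0.2,0,0,0,0]'
python3 -m inch '[0.5,0,-1,0,0,0,0,0.5,0,-1,0,0,0,30,0.5,0,-1,0,0,0,30,0.5,0,-1,0,0,0,30,-3,0.5,10,0,0,0,30,-8,1,29,0,0,0,30,-19,3,67,0,0,0,30,-19,3,67,0,0,0,30]'
python3 -m inch '[-60,60,30,0,0,0,0,-60,60,30,0,0,0,0,-60,60,30,0,0,0,0,-60,60,30,0,0,0,0]'
python3 - <<'E'
from h import *
im=bot.camera("top").copy();im2=bot.camera("side").copy()
for n in("top","side"):
  for k,N in(("r","slat_ridge"),("m","slat_mid"),("e","slat_eaves")):
    Rt,t=seat(k)
    def pf(k,p): return Rt*R.from_euler('Z',p[2]),t+Rt.apply([p[0],p[1],0])
    S=bot.silhouettes(n,N);print(n,k,[(q["confidence"],np.round(q["uv"]),q["mask"].sum()) for q in S])
    if S and k=="r": print(fit(k,{n:S[0]["mask"]},np.zeros(3),pf))
    I=im if n=="top" else im2
    for b in boxes(k)[:1]: cv2.polylines(I,[cv2.convexHull((proj(n,Rt.apply(b)+t)*16).astype(np.int32))],1,(0,0,255),shift=4)
cv2.imwrite("pics/top7.png",im);cv2.imwrite("pics/side7.png",im2)
cv2.imwrite("pics/c7.png",np.hstack([cv2.resize(im[120:230,275:385],(400,400),interpolation=cv2.INTER_CUBIC),cv2.resize(im2[150:270,295:415],(400,400),interpolation=cv2.INTER_CUBIC)]))
E
```

```text
clock: 24.9
eef_pos: [0.5775, 0.1188, 0.0965]
tool_rot: [0.08, 0.986, -0.011, 0.144]
ft_force: [12.0, -1.1, -0.7]
grip_width: 0.0085
grasp_force: 60.6
clock: 25.57
eef_pos: [0.556, 0.1231, 0.1686]
tool_rot: [0.079, 0.986, -0.009, 0.144]
ft_force: [1.7, 0.4, -0.0]
grip_width: 0.0256
grasp_force: 0.0
clock: 25.9
eef_pos: [0.4932, 0.1837, 0.1936]
tool_rot: [0.077, 0.987, -0.01, 0.141]
ft_force: [0.5, 1.1, -0.7]
grip_width: -0.0002
grasp_force: 0.0
top r [(0.75, array([329., 162.]), np.int64(1267)), (0.28, array([335., 147.]), np.int64(707))]
(array([-0.00015096,  0.00027965,  0.00305888]), np.float64(80.88235294117646))
top m [(0.57, array([327., 189.]), np.int64(1124))]
top e [(0.78, array([331., 207.]), np.int64(636))]
side r [(0.84, array([363., 209.]), np.int64(690))]
(array([-0.00125236,  0.00447244, -0.01197017]), np.float64(133.16470588235293))
side m [(0.95, array([339., 220.]), np.int64(689))]
side e [(0.61, array([317., 232.]), np.int64(618))]
```

View pics/c7.png

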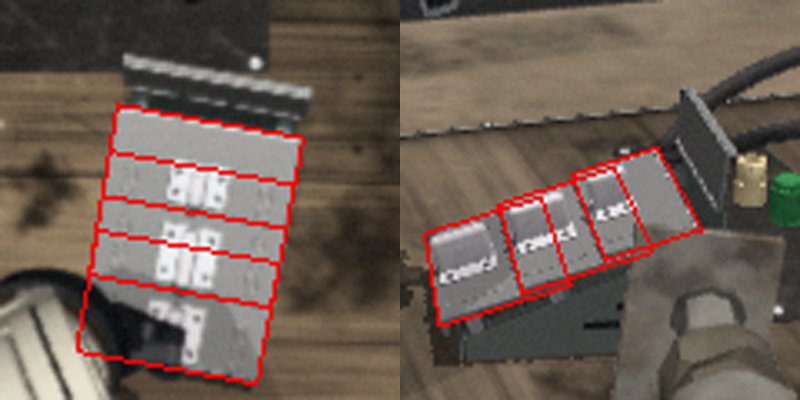

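```bash
cat >> h.py <<'E'
def flapfit(M,p0):
    bx=[np.array([[x,y,z] for x in a for y in(-54,54) for z in c])/1000 for a,c in(((0,34),(0,3)),((31,34),(0,9)))]
    def f(p):  # hinge at hood (p0,0,86); flap x toward free edge, z out of top when shut
        Rt=R.from_euler('Z',HOOD[2])*R.from_euler('Z',np.pi)*R.from_euler('Y',np.radians(16.2)-p[1])
        return Rt,np.array([HOOD[0],HOOD[1],0])+R.from_euler('Z',HOOD[2]).apply([p[0],0,.086])
    c=lambda p:sum(np.abs(render(n,bx,*f(p))-m).sum() for n,m in M.items())
    r=minimize(c,p0,method='Nelder-Mead',options=dict(initial_simplex=np.array([[0,0],[.005,0],[0,.2]])+p0,xatol=1e-4,fatol=.2));return r.x,r.fun
E
python3 - <<'E'
from h import *
M={}
for n in("top","side"):
    bot.camera(n);S=bot.silhouettes(n,"flap_edge");print(n,[(q["confidence"],np.round(q["uv"]),q["mask"].sum()) for q in S])
    if S:M[n]=S[0]["mask"]
for p in([.078,2.0],[.078,2.3]):
    print(flapfit(M,np.array(p)))
    for n in M: print(n,flapfit({n:M[n]},np.array(p)))
for u in((309.4,136.5),(360.3,146.1)): print(R.from_euler('Z',-HOOD[2]).apply(atz("top",u,.119)-[HOOD[0],HOOD[1],0]))
E
```

```text
top [(0.86, array([332., 144.]), np.int64(465))]
side [(0.68, array([384., 193.]), np.int64(348))]
(array([0.07458767, 1.88506043]), np.float64(131.27450980392157))
top (array([0.07460894, 1.90165834]), np.float64(43.84705882352941))
side (array([0.07416478, 1.81697444]), np.float64(76.0392156862745))
(array([0.0745637 , 1.88672749]), np.float64(131.41176470588235))
top (array([0.07460894, 1.90165834]), np.float64(43.84705882352941))
side (array([0.07410516, 1.8178952 ]), np.float64(75.85882352941177))
[0.08139523 0.05152214 0.119     ]
[ 0.08030667 -0.05457691  0.119     ]
```

```bash
cat >> h.py <<'E'
def tip(tag,x,z,pit=0,y=0):  # fingertip at hood x,z mm; tool leaned by pit deg (16.2 = normal to slats)
    o=bot.get_obs();Rt=R.from_euler('Z',HOOD[2])*R.from_euler('Y',-np.radians(pit))*F
    p=np.array([HOOD[0],HOOD[1],0])+R.from_euler('Z',HOOD[2]).apply(np.array([x,y,z])/1000)-Rt.apply([0,0,.022])
    print(tag,((p-o["eef_pos"])*1000).round(1),(Rt*R.from_quat(o["tool_rot"]).inv()).as_rotvec().round(3))
E
python3 - <<'E'
from h import *
tip('high',108,165);tip('low',108,103)
E
```

```text
high [167.1 -76.8  -4.8] [0.044 0.279 0.   ]
low [167.1 -76.8 -66.8] [0.044 0.279 0.   ]
```

```bash
python3 -m inch '[167,-77,0,0.044,0.279,0,0,167,-77,0,0.044,0.279,0,0,167,-77,0,0.044,0.279,0,0,167,-77,0,0.044,0.279,0,0,167,-77,0,0.044,0.279,0,0,167,-77,0,0.044,0.279,0,0,167,-77,0,0.044,0.279,0,0]'
python3 - <<'E'
from h import *
tip('high',108,165);tip('low',108,103);cv2.imwrite("pics/s8.png",cv2.resize(bot.camera("side")[130:250,340:480],(700,600)))
E
```

```text
clock: 27.08
eef_pos: [0.6622, 0.1037, 0.1905]
tool_rot: [0.081, 0.997, -0.0, -0.001]
ft_force: [-0.3, -0.6, -0.7]
grip_width: 0.0
grasp_force: 0.0
high [-0.4  1.  -3.5] [ 0.    -0.002  0.002]
low [ -0.4   1.  -65.5] [ 0.    -0.002  0.002]
```

View pics/s8.png

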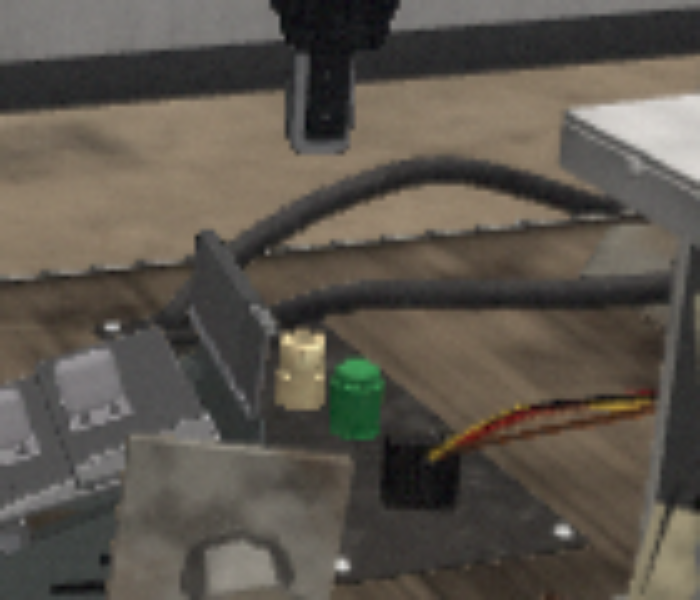

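```bash
python3 -m inch '[0,1,-30,0,0,0,0,0,1,-65,0,0,0,0,0,1,-65,0,0,0,0,0,1,-65,0,0,0,0]'
python3 -m inch '[-5,0.8,0,0,0,0,0,-10,1.6,0,0,0,0,0,-15,2.4,0,0,0,0,0,-20,3.2,0,0,0,0,0,-25,4,0,0,0,0,0]'
python3 -m inch '[-5,0.8,0,0,0,0,0,-10,1.6,0,0,0,0,0,-15,2.4,0,0,0,0,0,-21,3.3,0,0,0,0,0,-21,3.3,0,0,0,0,0]'
python3 - <<'E'
from h import *
tip('to',61,103);bot.camera("side")
M={}
for n in("top","side"):
    I=bot.camera(n);S=bot.silhouettes(n,"flap_edge");print(n,[(q["confidence"],np.round(q["uv"]),q["mask"].sum()) for q in S])
    cv2.imwrite(f"pics/{n}9.png",I)
I=cv2.imread("pics/side9.png");cv2.imwrite("pics/s9.png",cv2.resize(I[140:250,310:430],(654,600)))
E
```

```text
clock: 27.47
eef_pos: [0.6584, 0.1066, 0.1255]
tool_rot: [0.079, 0.997, -0.001, -0.003]
ft_force: [-0.5, 0.3, 0.2]
grip_width: 0.0001
grasp_force: 0.0
clock: 27.88
eef_pos: [0.6369, 0.1102, 0.1289]
tool_rot: [0.08, 0.997, 0.0, 0.002]
ft_force: [0.4, 0.5, -0.2]
grip_width: 0.0001
grasp_force: 0.4
clock: 28.3
eef_pos: [0.6139, 0.1133, 0.1269]
tool_rot: [0.08, 0.997, -0.0, -0.001]
ft_force: [-0.3, -0.4, 0.1]
grip_width: -0.0002
grasp_force: 0.0
to [ 1.4 -1.2 -1.9] [-0.    -0.002 -0.001]
top [(0.44, array([307., 153.]), np.int64(35))]
side [(0.5, array([375., 199.]), np.int64(308))]
```

View pics/s9.png

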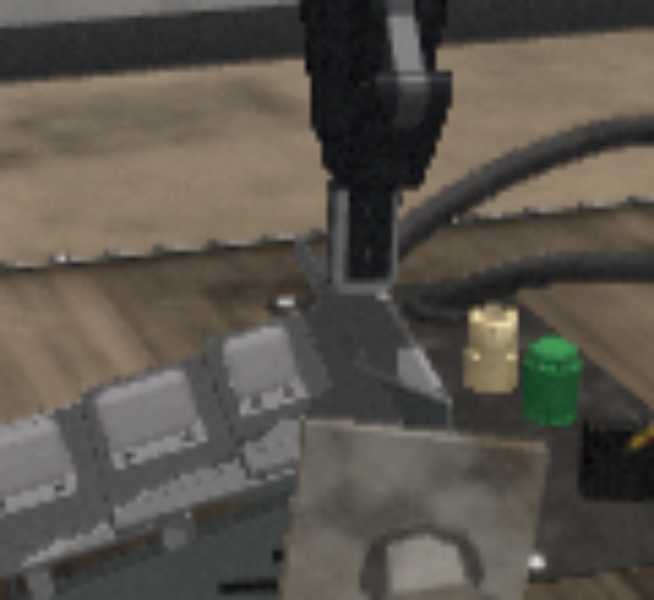

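```bash
python3 -m inch '[0,0,20,0,0,0,0,0,0,30,0,0,0,0,0,0,30,0,0,0,0]'
python3 - <<'E'
from h import *
for x,z in((52,133),(52,112),(49,100),(46,92),(46,86)):tip((x,z),x,z,0,28)
E
```

```text
clock: 28.8
eef_pos: [0.6176, 0.1135, 0.1602]
tool_rot: [0.08, 0.997, 0.001, 0.003]
ft_force: [1.4, -0.3, 0.4]
grip_width: 0.0005
grasp_force: 0.0
(52, 133) [-6.7 27.7 -5.2] [-0.001  0.006 -0.   ]
(52, 112) [ -6.7  27.7 -26.2] [-0.001  0.006 -0.   ]
(49, 100) [ -9.6  28.2 -38.2] [-0.001  0.006 -0.   ]
(46, 92) [-12.6  28.7 -46.2] [-0.001  0.006 -0.   ]
(46, 86) [-12.6  28.7 -52.2] [-0.001  0.006 -0.   ]
```

```bash
python3 -m inch '[-7,28,-5,0,0.006,0,0,-7,28,-5,0,0.006,0,0,-7,28,-15,0,0.006,0,0,-7,28,-26,0,0.006,0,0,-9,28,-34,0,0.006,0,0,-10,28,-38,0,0.006,0,0,-10,28,-38,0,0.006,0,0]'
python3 -m inch '[-1,0,-3,0,0,0,0,-3,0.5,-6,0,0,0,0,-3,0.5,-9,0,0,0,0,-3,0.5,-9,0,0,0,0]'
python3 - <<'E'
from h import *
for x,z in((46,92),(46,86)):tip((x,z),x,z,0,28)
E
```

```text
clock: 29.38
eef_pos: [0.6041, 0.1403, 0.1168]
tool_rot: [0.08, 0.997, -0.001, -0.005]
ft_force: [-0.3, -0.1, 0.5]
grip_width: 0.0002
grasp_force: 0.0
clock: 29.72
eef_pos: [0.6022, 0.1415, 0.1097]
tool_rot: [0.08, 0.997, -0.0, -0.003]
ft_force: [0.2, -0.3, -0.4]
grip_width: -0.0004
grasp_force: 0.0
(46, 92) [2.7 0.7 4.3] [ 0.    -0.006 -0.   ]
(46, 86) [ 2.7  0.7 -1.7] [ 0.    -0.006 -0.   ]
```

```bash
python3 - <<'E'
from h import *
a=bot.camera("side")[140:250,310:430].copy();b=bot.camera("top")[110:220,270:390]
cv2.imwrite("pics/c10.png",np.hstack([cv2.resize(a,(400,400),interpolation=cv2.INTER_CUBIC),cv2.resize(b,(400,400),interpolation=cv2.INTER_CUBIC)]))
E
```

```text
(no output)
```

View pics/c10.png

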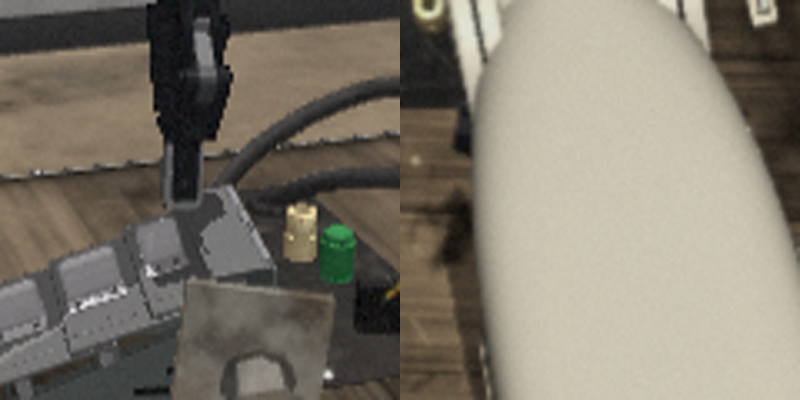

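```bash
python3 -m inch '[2,0,-1.5,0,0,0,0,2,0,-2,0,0,0,0,2,0,-2,0,0,0,0]'
python3 -m inch '[0,0,-1,0,0,0,0,0,0,-1.5,0,0,0,0,0,0,-1.5,0,0,0,0]'
python3 -m inch '[0,0,-1,0,0,0,0,0,0,-1,0,0,0,0,0,0,-1,0,0,0,0]'
```

```text
clock: 30.07
eef_pos: [0.6048, 0.1417, 0.1081]
tool_rot: [0.08, 0.997, -0.0, -0.003]
ft_force: [-0.1, -0.5, -0.7]
grip_width: -0.0
grasp_force: 0.1
clock: 30.32
eef_pos: [0.6045, 0.1417, 0.1065]
tool_rot: [0.08, 0.997, -0.0, -0.003]
ft_force: [0.4, -0.3, 0.5]
grip_width: 0.0004
grasp_force: 0.1
clock: 30.57
eef_pos: [0.6044, 0.1417, 0.1055]
tool_rot: [0.08, 0.997, -0.0, -0.003]
ft_force: [-0.4, -0.0, -0.2]
grip_width: -0.0004
grasp_force: 0.0
```

```bash
for i in 1; do python3 -m inch '[0,0,-1,0,0,0,0,0,0,-1,0,0,0,0,0,0,-1,0,0,0,0]'; done
python3 -m inch '[0,0,-1,0,0,0,0,0,0,-1,0,0,0,0,0,0,-1,0,0,0,0]'
python3 -m inch '[0,0,-1,0,0,0,0,0,0,-1,0,0,0,0,0,0,-1,0,0,0,0]'
python3 - <<'E'
from h import *
tip('x46 z80',46,80,0,28)
E
```

```text
clock: 30.82
eef_pos: [0.6045, 0.1417, 0.1047]
tool_rot: [0.08, 0.997, -0.0, -0.003]
ft_force: [-0.0, -1.2, 1.6]
grip_width: 0.0
grasp_force: 0.6
clock: 31.07
eef_pos: [0.6046, 0.1417, 0.1044]
tool_rot: [0.08, 0.997, -0.0, -0.003]
ft_force: [-1.8, -0.9, 5.0]
grip_width: 0.0004
grasp_force: 2.5
clock: 31.32
eef_pos: [0.6046, 0.1417, 0.1042]
tool_rot: [0.08, 0.997, -0.0, -0.002]
ft_force: [-3.2, 0.1, 8.5]
grip_width: 0.0003
grasp_force: 4.3
x46 z80 [ 0.3  0.5 -2.2] [-0.    -0.005 -0.   ]
```

```bash
python3 -m inch '[0,0,-1,0,0,0,0,0,0,-1.5,0,0,0,0,0,0,-1.5,0,0,0,0]'
python3 -m inch '[0,0,10,0,0,0,0,0,0,30,0,0,0,0,0,0,70,0,0,0,0,-40,0,100,0,0,0,0,-80,0,100,0,0,0,0]'
python3 -m inch '[-120,150,20,0,0,0,0,-120,150,20,0,0,0,0,-120,150,20,0,0,0,0,-120,150,20,0,0,0,0,-120,150,20,0,0,0,0,-120,150,20,0,0,0,0]'
python3 - <<'E'
from h import *
M={}
for n in("top","side"):
    I=bot.camera(n);S=bot.silhouettes(n,"flap_edge");print(n,[(q["confidence"],np.round(q["uv"]),q["mask"].sum()) for q in S])
    if S:M[n]=S[0]["mask"];print(flapfit({n:M[n]},np.array([.0746,.1])))
    for t in("wrench_10","nut_m12","bolt_m8_a"):
        r=bot.spot_point(n,t);print(t,r and (r[0]["uv"],r[0]["confidence"]))
for k,N in(("r","slat_ridge"),("m","slat_mid"),("e","slat_eaves")):
    print(k,[(q["confidence"],np.round(q["uv"],1),q["mask"].sum()) for q in bot.silhouettes("top",N)])
E
```

```text
clock: 31.57
eef_pos: [0.6047, 0.1418, 0.1039]
tool_rot: [0.08, 0.997, 0.0, -0.002]
ft_force: [-5.5, -0.5, 14.0]
grip_width: -0.0002
grasp_force: 6.9
clock: 31.98
eef_pos: [0.5343, 0.1426, 0.2054]
tool_rot: [0.08, 0.997, 0.002, 0.003]
ft_force: [1.2, 0.2, 0.6]
grip_width: -0.0001
grasp_force: 0.0
clock: 32.48
eef_pos: [0.407, 0.2953, 0.2214]
tool_rot: [0.076, 0.997, 0.001, -0.003]
ft_force: [-0.1, -0.5, 0.1]
grip_width: 0.0001
grasp_force: 0.0
top [(0.76, array([330., 155.]), np.int64(814))]
(array([ 0.07847436, -0.15662231]), np.float64(90.91372549019609))
wrench_10 ([398.5, 248.2], 0.74)
nut_m12 []
bolt_m8_a ([294.6, 251.8], 0.47)
side [(0.7, array([375., 205.]), np.int64(464))]
(array([ 0.07600399, -0.08819353]), np.float64(59.85098039215687))
wrench_10 []
nut_m12 ([270.7, 259.7], 0.54)
bolt_m8_a ([266.7, 234.7], 0.67)
r [(0.94, array([327.5, 165.1]), np.int64(811))]
m [(0.89, array([324.5, 189.7]), np.int64(1083))]
e [(0.83, array([320.8, 209.3]), np.int64(1118))]
```

```bash
python3 - <<'E'
from h import *
V={}
for n in("top","side"):
    bot.camera(n)
    V[n]={k:bot.silhouettes(n,N) for k,N in(("r","slat_ridge"),("m","slat_mid"),("e","slat_eaves"))}
def r(n,k,p):
    Rt,t=seat(k);return render(n,boxes(k),Rt*R.from_euler('Z',p[2]),t+Rt.apply([p[0],p[1],0]))
z=np.zeros(3)
for n in V:
  for k,ab in(("e","m"),("m","r")):
    if not V[n][k]: print(n,k,"none");continue
    m=V[n][k][0]["mask"].astype(float);A=r(n,ab,z)
    c=lambda p:np.abs(np.clip(r(n,k,p)-A,0,1)-m).sum()
    q=minimize(c,z,method='Nelder-Mead',options=dict(initial_simplex=np.array([[0,0,0],[.004,0,0],[0,.004,0],[0,0,.05]]),xatol=1e-4,fatol=.2));print(n,k,q.x.round(4),q.fun)
E
```

```text
top e [-0.0002  0.0006 -0.0106] 61.72941176470588
top m [ 0.0005 -0.0002  0.0013] 44.04705882352942
side e [ 0.0013  0.0025 -0.0349] 91.96078431372548
side m [-0.0004  0.0021 -0.001 ] 85.27058823529413
```

All three slats fit their seats in the picture to within about a millimetre, and the flap is shut. I'm handing the job in.

```bash
python3 -c "
from workcell import bot
print(bot.job_done())"
```

```text
the job is handed in; nothing more can be done
None
```

I hung all three slats in order from the eaves up, each nib snug on its bar; the top camera put each within about 1 mm of its seat and the ridge slat was last measured before shutting the flap. The ridge flap is pressed shut to its stop, I never touched the wrench, nut or bolt, and I handed the job in at about 33 s without being told the verdict.

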